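# Slide the sample carrier out from under the detector head

## Robot

A 6-joint arm with a two-finger parallel gripper is mounted at the origin on the work surface. World frame = base frame: x ahead of the robot, y to its left, z up, the work surface at z = 0. Lengths are in m, angles in rad, forces in N, time in s.
With the tool pointing down it reaches from about 0.25 to 0.775 m from the base axis. Payload 4 kg.
Tool frame: the origin (TCP) lies on the centre line of the jaws, within the pads' length; the fingertips stand r.tcp_to_tips ahead of it and the grasp point (between the pads) lies 3 mm ahead of it (r.tcp_to_tips is the distance from the TCP to the fingertips, in m); z points along the fingers, y is the line along which they close (so a half turn about z gives the same grasp; the last joint's range is limited). The gripper opens to 85 mm and grips with 20 to 120 N. Pads are 22 mm wide; open, the fingers measure 114 mm over their backs; the gripper's body (76 mm by 85 mm) begins 54 mm behind the grasp point. The pads swing forward as they close: fully open they stand 13 mm farther back than shut.
Start: joints at [-1.344, 0.087, 1.371, -0, 1.684, -0.103], TCP at [0.178, -0.52, 0.253] pointing down, gripper open.
Joint ranges: [-3.1, 3.1], [-0.76, 2.03], [0.27, 2.55], [-1.08, 4.22], [0.17, 2.65], [-2.57, 2.57]. Speed limits (rad/s): [2.79, 2.79, 3.14, 3.14, 3.14, 3.14].

## Interface

Orientations are given as a rotation vector (axis times angle).
In Python, from workcell import r, viewer gives the robot as it stands.
- The arm moves only by the tool play_rows, never from a script. Its arguments are lists of equal length, an entry for each row: "travel": the shift along the tool's x, y, z in mm, a list of three; "angular": the turn, a rotation vector about the tool's x, y, z in degrees, a list of three; "gripper": the finger opening in mm, from 0 to 85.4. In form: {"travel": [[dx, dy, dz], ...], "angular": [[rx, ry, rz], ...], "gripper": [gripper, ...]}. A call has 1 to 20 rows; each row shifts and turns the commanded pose from where the row before left it, along the tool's axes as they then stand; what a row does not reach is not made up. A row lasts 1/8 s, in which the tool goes at most 62.5 mm and 10.7 degrees, less where a joint would pass 70% of its speed; a pose out of reach is approached as far as the arm can. A call is refused whole if a number of a shift passes 62.5 or a number of a turn 10.7, either way. A call with a gripper value outside its range is refused whole. The fingers move at their own pace and stop on an object; the grip force is fixed at half the most. Time passes only in rows, so rows that do not move let the fingers close. It gives the time, the measured TCP pose, the force, the opening and the grip force at its end, in the units of the state.
- r.get_state(): the state, without advancing time (a new reading comes with each control period).
- viewer.get_image(name): name is "scene" or "top" or "wrist"; returns the picture (384x512x3 uint8, blue, green, red); there is no depth.
- viewer.calibration(name): a dict with "mtx" (3x3 intrinsics, pixels), "k1" (the pictures are not rectified: a ray, as slopes to the right and down, at radius r is drawn at 1 + k1 r^2 times it, then the intrinsics apply), "world_from_camera" (4x4, takes a point from camera to world coordinates); the wrist camera has in their place "tool_from_camera" (4x4, takes a point from camera to tool coordinates, whose origin is the TCP and whose axes are the flange's). Camera axes: x right, y up, looking along -z (the intrinsics and any distortion apply to the point x, -y, -z); pixel columns grow to the right and rows downward; lengths in m; the calibration is good to about 2 mm. A picture is of the moment at which its call begins: read the wrist's pose just before it. calibration takes no time and is no camera call.
- r.job_done(): hands the job in; it is judged then, once.
The state is a dict: "time_s": time; "joint_positions": joint angles; "qvel": joint speeds; "tau": joint torques, N m; "ee_pos": TCP position; "ee_rot": TCP orientation; "ft_force": force on the tool from outside, world axes, zero at the start; "wrist_torque": the same for the moment, N m; "gripper_width": finger opening in m; "finger_force": force on a finger pad.
Only numpy, scipy, OpenCV 4.12 (cv2) and the standard library are available. Lean on these libraries where they do the work, as an engineer would, in place of code of your own. Each camera call takes 0.05 s, during which the arm holds its last target. There are 200 camera calls.

## Task

A flat sample carrier plate, the one with six round windows, is pushed in under the detector head of the sampling stage, and the steel hold-down weight stands in its lane. Take the weight out of the lane, then slide the windowed plate back by pressing on its bare front margin until it rests square against both stop pins at the robot's end of its lane, and only then set the weight upright and square across the middle of that bare margin, its long side along the plate's front edge, and let go. Do not touch the windows with the fingers or the weight, leave the plain plate, the jar, the bottle and the case where they stand, and keep off the detector head.

Things in the scene. Friction and masses are not known exactly. Their poses are not given: they have to be found in the camera images.
- stage: Fixed white-grey stage; flat slick top 40 mm above its origin. Origin: on the table under the middle of the stop line; x away from the robot along the lanes (body spans x -35 to 365, y -160 to 160 mm), z up. Place and yaw (to 0.3 rad) vary. Rails 8 mm wide, 12 mm high at y = -106, 0, 106 mm, x 0 to 350, bound two 98 mm lanes. Outside them 50 mm of bare top. Blue wall at the far end.
- stops_left (a point): Middle of the stop line of the left lane (stage x = 0, y = 53 mm), on the stage top. Two steel stop pins, 16 mm in diameter and 14 mm high, stand 28 mm either side of it, just on its robot side: a plate home in this lane has its front edge touching both, on the line through this point along the stage's y.
- stops_right (a point): The same for the right lane (stage x = 0, y = -53 mm).
- head (a point): Middle of the underside of the black detector head, a fixed box that bridges both lanes: 100 mm along the stage's x (stage x 225 to 325 mm), 250 mm along y, 50 mm high (knobs on top add 12 mm). Its underside is 25 mm above the stage top.
- sample_plate: Dark steel plate with six windows, 156 (x) x 90 (y) x 8 mm, about 0.32 kg (varies), in either lane, partly under the head. Origin: centre of its underside; x away from the robot, within 0.03 rad of the stage's x; z up. Front edge at x = -78 mm; the margin from there to -12 mm is bare. Starts with its front edge 85 to 125 mm from the stop pins; home, its origin is at stage x = 78 mm.
- windows: The six round windows fixed on the sample plate: brass rims 26 mm in diameter with green glass, standing 2 mm above the plate's top, in two rows of three at x = 8 and 48 mm and y = -29, 0 and 29 mm of the plate's frame. Not to be touched. Origin: on the plate's top, 8 mm above the plate's origin; same axes.
- plain_plate: Loose plate of the same outline and colour, 156 x 90 x 8 mm, about 0.32 kg, without windows, in the other lane, also partly under the head; origin and axes as for the sample plate. It stays where it is; something may be set down on it gently. Both plates are slick on the stage (friction about 0.2) but not under rubber fingertips: pressing with 12 to 20 N drags one.
- weight: Loose steel hold-down weight, about 0.5 kg (varies): foot 44 (x) x 64 (y) x 28 mm, and on its middle an upright grip bar 14 (x) x 60 (y) mm, from 28 to 60 mm above the origin. Origin: centre of its underside; z up. Starts on the stage top between pins and sample plate, up to 1.2 rad from the plate's yaw. Ends centred at x = -45, y = 0 mm of the plate's frame, x axes parallel (either way).
- jar: Bystander: loose amber jar, 44 mm diameter, 70 mm high, standing in the other lane in front of the plain plate. Origin: centre of its underside.
- bottle: Bystander: loose white bottle, 60 mm diameter, 150 mm high, standing on the table to the left or right of the stage. Origin: centre of its underside.
- case: Bystander: loose grey case, 110 (x) x 80 (y) x 35 mm high, on the table on the other side of the stage. Origin: centre of its underside.
Mind the look-alikes: they are no part of the job. Leave any pink or red look-alike of the sample_plate alone. Of the things shaped like the weight, the steel one is meant.

How it is judged:
By the outcome, as a careful person would: the job done as asked, in the order asked, and still so for the second after the job is handed in, with the robot touching nothing.
It also fails if it takes over 70 s, if anything falls off the work surface, if the arm or the gripper's body presses on something with over 40 N, if the wrist force passes 120 N, or if a joint passes its speed limit or range.

## Working session

There is one attempt and no reset: what is moved stays moved. The work goes in short steps, Python scripts to look and compute and a tool call to move; the robot and the scene stay as the last step left them, time stands still between calls to the robot, and variables do not carry over. Pictures are saved under pics/ and viewed, at most 10 in all, crops included, and the job is handed in when it is done.

Besides the shell and the picture viewer there is one more tool, called after "Emit:" as name(argument=value, ...) on one line, values as JSON. play_rows: Moves the arm, as the interface text tells. Its arguments: {"type":"object","properties":{"travel":{"type":"array","items":{"type":"array","items":{"type":"number"}}},"angular":{"type":"array","items":{"type":"array","items":{"type":"number"}}},"gripper":{"type":"array","items":{"type":"number"}}},"required":["travel","angular","gripper"]}

```bash
ls; mkdir -p pics
cat > h.py <<'E'
import numpy as np, cv2
from scipy.spatial.transform import Rotation as R
from workcell import r, viewer
def cam(name,st=None):
    c=viewer.calibration(name)
    if name=="wrist":
        T=np.eye(4);T[:3,:3]=R.from_rotvec(st["ee_rot"]).as_matrix();T[:3,3]=st["ee_pos"]
        W=T@np.array(c["tool_from_camera"])
    else: W=np.array(c["world_from_camera"])
    return np.array(c["mtx"]),c["k1"],W
def ray(px,C):
    K,k1,W=C
    d=np.linalg.solve(K,np.array([px[0],px[1],1.]));s=d[:2];u=s.copy()
    for _ in range(20): u=s/(1+k1*(u@u))
    v=W[:3,:3]@np.array([u[0],-u[1],-1.]);return W[:3,3],v/np.linalg.norm(v)
def plane(px,C,z):
    o,v=ray(px,C);return o+v*(z-o[2])/v[2]
def tri(px1,C1,px2,C2):
    o1,v1=ray(px1,C1);o2,v2=ray(px2,C2)
    t=np.linalg.lstsq(np.c_[v1,-v2],o2-o1,rcond=None)[0]
    a=o1+v1*t[0];b=o2+v2*t[1];return (a+b)/2,np.linalg.norm(a-b)
def proj(P,C):
    K,k1,W=C
    p=np.linalg.inv(W)@np.r_[P,1];u=np.array([p[0],-p[1]])/-p[2];u=u*(1+k1*(u@u));return (K@np.r_[u,1])[:2]
def snap(name,fn):
    st=r.get_state();im=viewer.get_image(name);cv2.imwrite("pics/"+fn,im);return im,cam(name,st),st
E
python3 - <<'E'
from h import *
for n in ("scene","top"):
    im,C,st=snap(n,n+"1.png"); print(n,C[0].tolist(),C[1],C[2].round(3).tolist())
print(st, r.tcp_to_tips)
print(viewer.calibration("wrist"))
a=np.hstack([cv2.imread("pics/top1.png")]);
E
```

```text
pics
scene [[379.3383937253217, 0.0, 257.7277761300756], [0.0, 379.3383937253217, 193.6356786952923], [0.0, 0.0, 1.0]] -0.07465866204294119 [[-0.239, -0.845, 0.478, 1.052], [0.971, -0.209, 0.116, 0.212], [0.002, 0.492, 0.871, 0.912], [0.0, 0.0, 0.0, 1.0]]
top [[366.02420458310627, 0.0, 254.9358648376229], [0.0, 366.02420458310627, 195.90785459230435], [0.0, 0.0, 1.0]] 0.041528634903304246 [[0.009, 0.991, -0.131, 0.44], [-1.0, 0.009, 0.0, 0.07], [0.001, 0.131, 0.991, 1.103], [0.0, 0.0, 0.0, 1.0]]
{'time_s': 0.05, 'joint_positions': array([-1.34412098e+00,  8.79387624e-02,  1.37226997e+00, -2.19517513e-05,
        1.68357589e+00, -1.03070324e-01]), 'qvel': array([ 0.00080022,  0.00032706, -0.00182088,  0.00101269,  0.00223546,
        0.00086355]), 'tau': array([ 9.67322703e-04, -3.53298712e+01, -3.14510250e+01, -2.87236089e-04,
        8.12981045e-03,  6.49740016e-06]), 'ee_pos': array([ 0.17799492, -0.5199282 ,  0.25213996]), 'ee_rot': array([-3.09683409e+00, -5.15257196e-01,  2.46688531e-04]), 'ft_force': array([ 0.30325915, -0.61735801,  0.3381868 ]), 'wrist_torque': array([-0.00375404,  0.01910291,  0.02668157]), 'finger_force': 0.0, 'gripper_width': 0.08542105667868152} 0.022
{'mtx': array([[316.21737677,   0.        , 256.28186817],
       [  0.        , 316.21737677, 189.57644201],
       [  0.        ,   0.        ,   1.        ]]), 'k1': -0.02680515732385388, 'tool_from_camera': array([[ 9.06770410e-04,  9.63928888e-01,  2.66158366e-01,
         6.77075820e-02],
       [ 9.99999559e-01, -9.38673726e-04, -7.34633840e-06,
         8.51394080e-04],
       [ 2.42754517e-04,  2.66158255e-01, -9.63929315e-01,
        -1.21127381e-01],
       [ 0.00000000e+00,  0.00000000e+00,  0.00000000e+00,
         1.00000000e+00]])}
```

View pics/top1.png

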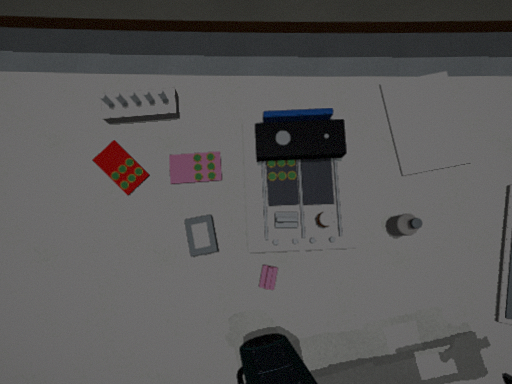

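View pics/scene1.png

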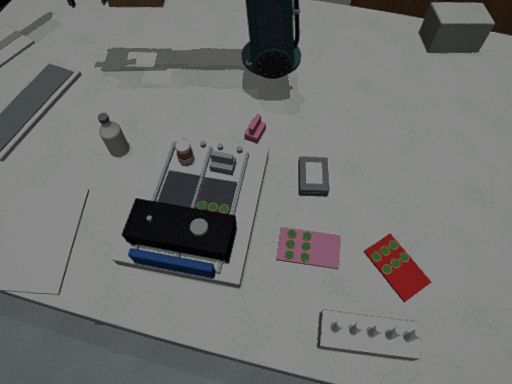

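The top view shows the windowed plate in the left lane (windows around (281,170)), the steel weight at (287,219), pins at (276,242), (295,241), (312,240), (332,239), and the jar at (323,220). The pink and red things are look-alikes. Next I get coarse positions and the distance to a wrist-camera viewing pose.

```bash
cat >> h.py <<'E'
def yaw(st):
    m=R.from_rotvec(st["ee_rot"]).as_matrix();return np.arctan2(m[1,0],m[0,0])
def plan(x,y,z,yw,st=None):
    st=st or r.get_state();m=R.from_rotvec(st["ee_rot"]).as_matrix()
    # target: tool x at yaw yw, z down. gives turn first (about tool), then shift in the new tool axes
    T=R.from_euler("z",yw).as_matrix()@np.diag([1,-1,-1.])
    rv=R.from_matrix(m.T@T).as_rotvec(degrees=True); d=np.array([x,y,z])-st["ee_pos"]
    print("pos",st["ee_pos"].round(4),"yaw",round(yaw(st),4),"t",st["time_s"],"F",np.round(st["ft_force"],1)); print(" turn deg",rv.round(2)," shift after turn",(T.T@d*1000).round(1)," before turn",(m.T@d*1000).round(1))
E
python3 - <<'E'
from h import *
C=cam("top")
for p in [(276,242),(295,241),(312,240),(332,239)]: print(plane(p,C,.054).round(3))
print("w",plane((287,219),C,.09), "head",plane((300,140),C,.115),"frontL",plane((268,205),C,.048),plane((299,205),C,.048))
print("stage corners",plane((249,251),C,.04),plane((354,247),C,.04))
plan(.36,.0,.33,0)
im=cv2.imread("pics/top1.png");c=cv2.resize(im[95:260,235:365],None,fx=4.5,fy=3.6*1,interpolation=cv2.INTER_CUBIC);cv2.imwrite("pics/crop.png",cv2.convertScaleAbs(c,alpha=1.6))
E
```

```text
[0.448 0.009 0.054]
[ 0.451 -0.045  0.054]
[ 0.454 -0.094  0.054]
[ 0.458 -0.15   0.054]
w [ 0.51068958 -0.01967669  0.09      ] head [ 0.72861845 -0.05400286  0.115     ] frontL [0.55366186 0.03152071 0.048     ] [ 0.55448915 -0.05823805  0.048     ]
stage corners [0.42136002 0.08521494 0.04      ] [ 0.4358179  -0.21563826  0.04      ]
pos [ 0.178  -0.52    0.2522] yaw 0.3298 t 0.1 F [ 0.2 -0.2 -0.7]
 turn deg [-1.20e-01  1.00e-02  1.89e+01]  shift after turn [ 182.  -520.   -77.8]  before turn [ 340.6 -433.2  -76.8]
```

Emit:
play_rows(travel=[[0, 0, 0], [0, 0, 0], [0, 0, 0], [0, 0, 0], [0, 0, 0], [0, 0, 0], [0, 0, 0], [0, 0, 0], [39, 31, -1.5], [39, 31, -1.5], [39, 31, -1.5], [39, 31, -1.5], [39, 31, -1.5], [39, 31, -1.5], [39, 31, -1.5], [39, 31, -1.5], [39, 31, -1.5], [39, 31, -1.5], [39, 31, -1.5], [39, 31, -1.5]], angular=[[0, 0, -9.3], [0, 0, -9.3], [0, 0, -9.3], [0, 0, -9.3], [0, 0, -9.3], [0, 0, -9.3], [0, 0, -9.3], [0, 0, -9.3], [0, 0, 0], [0, 0, 0], [0, 0, 0], [0, 0, 0], [0, 0, 0], [0, 0, 0], [0, 0, 0], [0, 0, 0], [0, 0, 0], [0, 0, 0], [0, 0, 0], [0, 0, 0]], gripper=[85, 85, 85, 85, 85, 85, 85, 85, 85, 85, 85, 85, 85, 85, 85, 85, 85, 85, 85, 85])

```text
time_s: 2.6
ee_pos: [0.5231, -0.0302, 0.2708]
ee_rot: [-2.156, -2.284, 0.001]
ft_force: [-0.8, -0.8, -0.4]
gripper_width: 0.0852
finger_force: 0.0
```

Emit:
play_rows(travel=[[0, 0, 0], [0, 0, 0]], angular=[[0, 0, 0], [0, 0, 0]], gripper=[85, 85])

```text
time_s: 2.85
ee_pos: [0.5222, -0.032, 0.2707]
ee_rot: [-2.156, -2.284, 0.002]
ft_force: [0.0, -0.5, 0.2]
gripper_width: 0.085
finger_force: 0.0
```

Run:
```python
from h import *
im,C,st=snap("wrist","w1.png"); plan(.52,-.03,.27,1.63,st); print(st["joint_positions"].round(2))
import pickle; pickle.dump(C,open("w1.pkl","wb"))
```

```text
pos [ 0.5222 -0.032   0.2707] yaw 1.6286 t 2.85 F [ 0.  -0.5  0.2]
 turn deg [-0.09  0.02 -0.08]  shift after turn [ 2.1 -2.1  0.7]  before turn [ 2.1 -2.1  0.7]
[-0.17  0.03  1.4  -0.    1.72 -0.23]
```

View pics/w1.png

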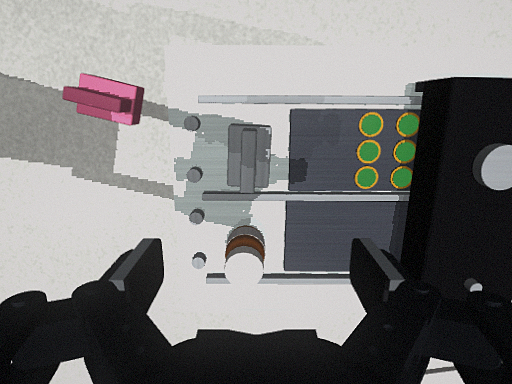

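The wrist view shows the weight at (248,158), its bar along the plate's width, the plate's front edge at column 290 (rows 109–190), windows at columns 368 and 406, and left-lane pins at (193,123) and (195,174). I take a second wrist view for triangulation.

Emit:
play_rows(travel=[[0, -30, 0], [0, -30, 0], [0, 0, 0], [0, 0, 0]], angular=[[0, 0, 0], [0, 0, 0], [0, 0, 0], [0, 0, 0]], gripper=[85, 85, 85, 85])

```text
time_s: 3.4
ee_pos: [0.4627, -0.0361, 0.2716]
ee_rot: [2.158, 2.282, 0.001]
ft_force: [0.5, -0.3, 0.6]
gripper_width: 0.0848
finger_force: 0.0
```

Run:
```python
from h import *
import pickle
im2,C2,st=snap("wrist","w2.png"); pickle.dump(C2,open("w2.pkl","wb"))
im1=cv2.imread("pics/w1.png");C1=pickle.load(open("w1.pkl","rb"))
u=proj(np.array([.5,-.03,.06]),C1),proj(np.array([.5,-.03,.06]),C2);print(u)
dx=int(round(u[1][0]-u[0][0]));dy=int(round(u[1][1]-u[0][1]))
a=im1[100:200,180:310];b=im2[100+dy:200+dy,180+dx:310+dx];print(dx,dy)
v=np.vstack([a,b]);cv2.imwrite("pics/c2.png",cv2.resize(v,None,fx=3,fy=3,interpolation=cv2.INTER_NEAREST))
v=cv2.resize(a,None,fx=6,fy=6,interpolation=cv2.INTER_CUBIC);cv2.imwrite("pics/c1a.png",cv2.convertScaleAbs(v,alpha=1.4))
v=cv2.resize(b,None,fx=6,fy=6,interpolation=cv2.INTER_CUBIC);cv2.imwrite("pics/c1b.png",cv2.convertScaleAbs(v,alpha=1.4))
def wins(im):
    hsv=cv2.cvtColor(im,cv2.COLOR_BGR2HSV);m=cv2.inRange(hsv,(45,100,50),(80,255,255))
    n,_,s,c=cv2.connectedComponentsWithStats(m);return [tuple(np.r_[c[i],s[i,4]].round(1)) for i in range(1,n) if s[i,4]>100]
print(wins(im1));print(wins(im2))
```

```text
(array([235.35815949, 164.00617515]), array([290.67712619, 163.22001382]))
55 -1
[(np.float64(371.0), np.float64(124.0), np.float64(294.0)), (np.float64(408.3), np.float64(124.1), np.float64(296.0)), (np.float64(368.5), np.float64(151.4), np.float64(269.0)), (np.float64(405.0), np.float64(151.2), np.float64(279.0)), (np.float64(366.2), np.float64(177.3), np.float64(253.0)), (np.float64(402.0), np.float64(177.1), np.float64(265.0))]
[(np.float64(425.1), np.float64(123.3), np.float64(289.0)), (np.float64(461.7), np.float64(123.4), np.float64(295.0)), (np.float64(457.4), np.float64(150.3), np.float64(269.0)), (np.float64(421.5), np.float64(150.3), np.float64(264.0)), (np.float64(453.3), np.float64(176.0), np.float64(252.0)), (np.float64(418.2), np.float64(176.2), np.float64(248.0))]
```

View pics/c1a.png

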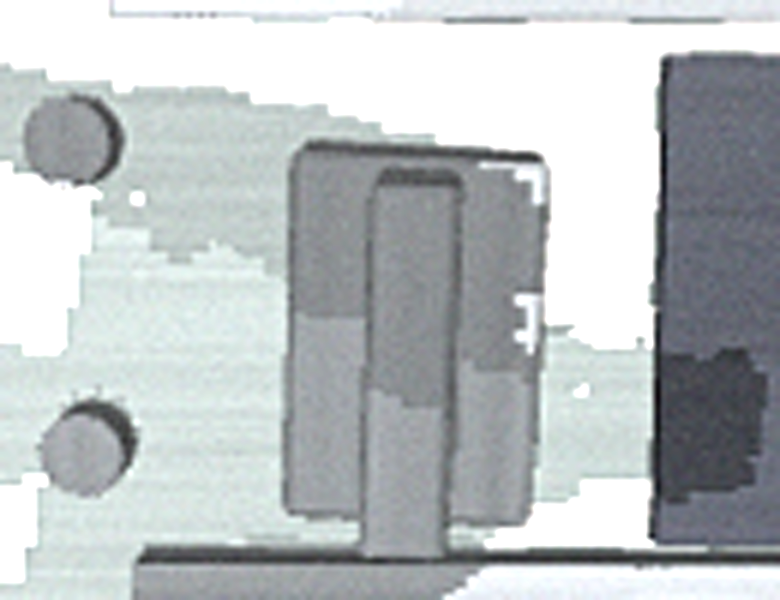

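View pics/c1b.png

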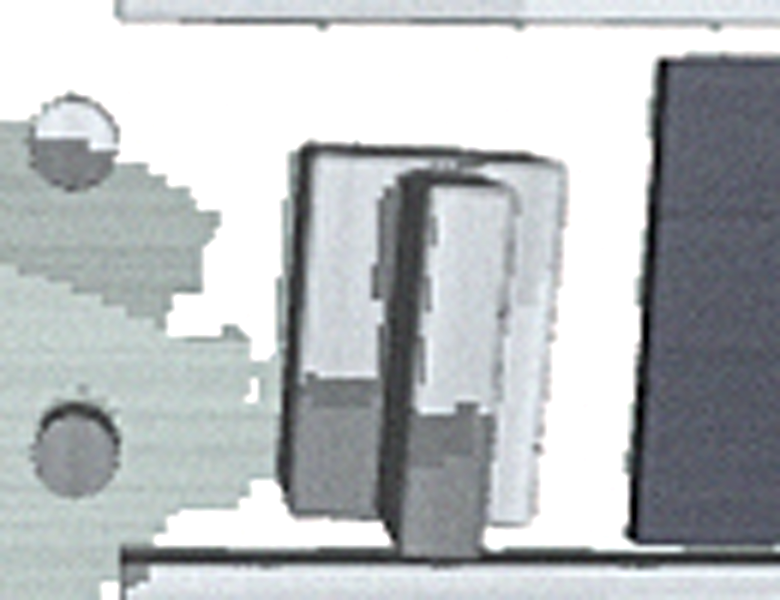

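Both crops show the bar top (first: x 374–456, rows 184–557; second: x 430–510), the foot top around it, the pins, and the plate's front edge. I triangulate these.

```bash
cat > m.py <<'E'
from h import *
import pickle
C1=pickle.load(open("w1.pkl","rb"));C2=pickle.load(open("w2.pkl","rb"))
A=lambda c:((c[0]+.5)/6-.5+180,(c[1]+.5)/6-.5+100); B=lambda c:((c[0]+.5)/6-.5+235,(c[1]+.5)/6-.5+99)
f={"barTL":((374,184),(430,184)),"barTR":((456,184),(510,186)),"barBL":((362,557),(402,557)),"barBR":((446,557),(482,557)),
"ftTL":((298,158),(307,158)),"ftTR":((543,163),(563,163)),"ftBL":((285,515),(295,515)),"ftBR":((530,523),(535,522)),
"pinL":((67,141),(75,145)),"pinR":((83,453),(76,455)),"plL":((667,57),(668,60)),"plR":((657,540),(640,540))}
P={}
for k,(a,b) in f.items():
    z={"b":.1,"f":.068}.get(k[0], .054 if k[:2]=="pi" else .048)
    p,e=tri(A(a),C1,B(b),C2); p1=plane(A(a),C1,z);p2=plane(B(b),C2,z);P[k]=(p1+p2)/2
    print(k,p.round(4),round(e,4),"plane",p1.round(4),p2.round(4))
w1=[(371,124),(408.3,124.1),(368.5,151.4),(405,151.2),(366.2,177.3),(402,177.1)];w2=[(425.1,123.3),(461.7,123.4),(421.5,150.3),(457.4,150.3),(418.2,176.2),(453.3,176)]
W=[]
for a,b in zip(w1,w2):
    p,e=tri(a,C1,b,C2);q=(plane(a,C1,.05)+plane(b,C2,.05))/2;W.append(q);print("win",p.round(4),q.round(4))
# plate pose from windows: columns x=8,48, rows y=29,0,-29
L=np.array([(8,29),(48,29),(8,0),(48,0),(8,-29),(48,-29)])/1000;W=np.array(W)[:,:2]
def fit(L,W):
    l=L-L.mean(0);w=W-W.mean(0);th=np.arctan2((l[:,0]*w[:,1]-l[:,1]*w[:,0]).sum(),(l*w).sum());Rm=np.array([[np.cos(th),-np.sin(th)],[np.sin(th),np.cos(th)]])
    t=W.mean(0)-Rm@L.mean(0);return th,t,(W-(L@Rm.T+t))
th,t,res=fit(L,W);print("plate",th,t,"res",abs(res).max())
front=lambda y:t+np.array([np.cos(th)*-.078-np.sin(th)*y,np.sin(th)*-.078+np.cos(th)*y]);print("front",front(.045),front(-.045))
print("weight bar mid",np.mean([P[k] for k in P if k[0]=="b"],0),"foot mid",np.mean([P[k] for k in P if k[0]=="f"],0))
d=(P["barTL"]+P["barTR"]-P["barBL"]-P["barBR"]);print("weight yaw bar",np.arctan2(-d[0],d[1]))
d=P["ftTL"]+P["ftTR"]-P["ftBL"]-P["ftBR"];print("foot",np.arctan2(-d[0],d[1]))
d=P["pinL"]-P["pinR"];print("pins yaw",np.arctan2(-d[0],d[1]),np.linalg.norm(d),"mid",(P["pinL"]+P["pinR"])/2)
E
python3 m.py; python3 -c "from h import *;plan(.5,-.02,.2,1.63)"
```

```text
barTL [0.5069 0.0093 0.0986] 0.0002 plane [0.507  0.0093 0.1   ] [0.5067 0.0095 0.1   ]
barTR [0.5194 0.0098 0.0974] 0.0001 plane [0.5194 0.0101 0.1   ] [0.5189 0.0099 0.1   ]
barBL [ 0.5078 -0.0494  0.1007] 0.0 plane [ 0.5078 -0.0496  0.1   ] [ 0.508  -0.0496  0.1   ]
barBR [ 0.5213 -0.0494  0.0979] 0.0 plane [ 0.5212 -0.0488  0.1   ] [ 0.5208 -0.0488  0.1   ]
ftTL [0.4918 0.0095 0.0571] 0.0003 plane [0.4927 0.0101 0.068 ] [0.4907 0.0103 0.068 ]
ftTR [0.5338 0.0119 0.0686] 0.0002 plane [0.5338 0.0117 0.068 ] [0.5339 0.012  0.068 ]
ftBL [ 0.4931 -0.0505  0.0733] 0.0002 plane [ 0.4927 -0.052   0.068 ] [ 0.4936 -0.0517  0.068 ]
ftBR [ 0.5358 -0.0502  0.0698] 0.0002 plane [ 0.5359 -0.0508  0.068 ] [ 0.5362 -0.0506  0.068 ]
pinL [0.4513 0.0096 0.0554] 0.0004 plane [0.451  0.0097 0.054 ] [0.4513 0.0093 0.054 ]
pinR [ 0.4542 -0.0462  0.0539] 0.0 plane [ 0.4542 -0.0462  0.054 ] [ 0.4542 -0.0462  0.054 ]
plL [0.5554 0.0299 0.0468] 0.0002 plane [0.5552 0.03   0.048 ] [0.555  0.0298 0.048 ]
plR [ 0.5609 -0.0577  0.0491] 0.0001 plane [ 0.561 -0.058  0.048] [ 0.5612 -0.0579  0.048 ]
win [0.6417 
[... 160 characters left out ...]
0067  0.0503] [ 0.6834 -0.0067  0.05  ]
win [ 0.6452 -0.0382  0.0503] [ 0.6453 -0.0382  0.05  ]
win [ 0.6855 -0.0357  0.0497] [ 0.6853 -0.0357  0.05  ]
plate 0.062012533401342024 [ 0.63554148 -0.00968772] res 0.00011999590177116937
front [0.55490263 0.03039191] [ 0.56048018 -0.0594351 ]
weight bar mid [ 0.5137256  -0.01975538  0.1       ] foot mid [ 0.51369993 -0.02011551  0.068     ]
weight yaw bar 0.02486319519610528
foot 0.029108002367931346
pins yaw 0.05483940158443826 0.05579096558033603 mid [ 0.4527067  -0.01833558  0.054     ]
pos [ 0.4629 -0.0359  0.2714] yaw 1.627 t 3.45 F [ 0.3  0.4 -0.1]
 turn deg [ 0.04  0.02 -0.17]  shift after turn [13.7 37.9 71.4]  before turn [13.8 37.9 71.4]
```

All heights agree with the text (bar top 98–101 mm, plate about 48, pins 54, windows 50). The weight is at (0.5137, −0.020) with yaw 0.027. The plate has to travel about 97 mm. I grasp the bar now.

Emit:
play_rows(travel=[[0, 0, 0], [7.2, 25.6, 0], [7.2, 25.6, 0], [0, 0, 43], [0, 0, 43], [0, 0, 43], [0, 0, 16], [0, 0, 15], [0, 0, 15], [0, 0, 0], [0, 0, 0]], angular=[[0, 0, 1.7], [0, 0, 0], [0, 0, 0], [0, 0, 0], [0, 0, 0], [0, 0, 0], [0, 0, 0], [0, 0, 0], [0, 0, 0], [0, 0, 0], [0, 0, 0]], gripper=[85, 85, 85, 85, 85, 85, 85, 85, 85, 85, 85])

```text
time_s: 4.82
ee_pos: [0.5142, -0.0195, 0.0973]
ee_rot: [2.189, 2.251, 0.002]
ft_force: [-0.5, 0.0, -0.5]
gripper_width: 0.0847
finger_force: 0.0
```

```bash
python3 -c "
from h import *;plan(.5137,-.020,.096,1.598)"
```

```text
pos [ 0.5142 -0.0195  0.0973] yaw 1.5986 t 4.825 F [-0.5  0.  -0.5]
 turn deg [0.11 0.02 0.04]  shift after turn [-0.5 -0.5  1.3]  before turn [-0.5 -0.5  1.3]
```

Emit:
play_rows(travel=[[0, 0, 0], [0, 0, 0], [0, 0, 0], [0, 0, 0], [0, 0, 0], [0, 0, 0], [0, 0, 0], [0, 0, 0], [0, 0, -5], [0, 0, -15], [0, 0, -30], [0, 0, 0]], angular=[[0, 0, 0], [0, 0, 0], [0, 0, 0], [0, 0, 0], [0, 0, 0], [0, 0, 0], [0, 0, 0], [0, 0, 0], [0, 0, 0], [0, 0, 0], [0, 0, 0], [0, 0, 0]], gripper=[0, 0, 0, 0, 0, 0, 0, 0, 0, 0, 0, 0])

```text
time_s: 6.32
ee_pos: [0.5156, -0.0196, 0.1493]
ee_rot: [2.186, 2.248, 0.006]
ft_force: [0.2, -0.3, -5.1]
gripper_width: 0.0129
finger_force: 59.0
```

```bash
python3 -c "
from h import *
plan(.345,-.10,.17,1.598)
C=cam('top');print(plane((268,277),C,.03))
for p in [(.345,-.1,0),(.345,-.13,0),(.345,-.07,0)]: print(proj(np.array(p),C))"
```

```text
pos [ 0.5156 -0.0196  0.1493] yaw 1.5988 t 6.325 F [ 0.2 -0.3 -5.1]
 turn deg [0.4  0.07 0.04]  shift after turn [ -75.7 -172.7  -20.7]  before turn [ -75.6 -172.6  -21.8]
[0.34812823 0.0300652  0.03      ]
[311.81265965 277.66091529]
[322.02863147 277.78428589]
[301.60751597 277.54282364]
```

Emit:
play_rows(travel=[[0, -43, 0], [0, -43, 0], [0, -43, 0], [0, -43, 0], [-38, 0, 0], [-38, 0, 0], [0, 0, 30], [0, 0, 30], [0, 0, 16], [0, 0, 8], [0, 0, 5], [0, 0, 0], [0, 0, 0]], angular=[[0, 0, 0], [0, 0, 0], [0, 0, 0], [0, 0, 0], [0, 0, 0], [0, 0, 0], [0, 0, 0], [0, 0, 0], [0, 0, 0], [0, 0, 0], [0, 0, 0], [0, 0, 0], [0, 0, 0]], gripper=[0, 0, 0, 0, 0, 0, 0, 0, 0, 0, 0, 0, 0])

```text
time_s: 7.95
ee_pos: [0.3442, -0.1004, 0.058]
ee_rot: [2.189, 2.251, 0.001]
ft_force: [-0.5, 1.0, -6.2]
gripper_width: 0.013
finger_force: 60.2
```

```bash
python3 -c "
from h import *
plan(.345,-.10,.0573,1.598)"
```

```text
pos [ 0.3442 -0.1004  0.058 ] yaw 1.5988 t 7.95 F [-0.5  1.  -6.2]
 turn deg [0.08 0.05 0.05]  shift after turn [0.4 0.8 0.7]  before turn [0.4 0.8 0.7]
```

Emit:
play_rows(travel=[[0, 0, 0.7], [0, 0, 0], [0, 0, 0], [0, 0, 0], [0, 0, 0], [0, 0, -56], [0, 0, -56], [0, 0, 0], [14.6, 50.2, 0], [14.6, 50.2, 0], [14.6, 50.2, 0], [14.6, 50.2, 0], [14.6, 50.2, 0], [0, 0, 40], [0, 0, 35], [0, 0, 10], [0, 0, 0], [0, 0, 0]], angular=[[0, 0, 0], [0, 0, 0], [0, 0, 0], [0, 0, 0], [0, 0, 0], [0, 0, 0], [0, 0, 0], [0, 0, -1.9], [0, 0, 0], [0, 0, 0], [0, 0, 0], [0, 0, 0], [0, 0, 0], [0, 0, 0], [0, 0, 0], [0, 0, 0], [0, 0, 0], [0, 0, 0]], gripper=[0, 60, 60, 60, 60, 60, 60, 60, 0, 0, 0, 0, 0, 0, 0, 0, 0, 0])

```text
time_s: 10.2
ee_pos: [0.5908, -0.0123, 0.0855]
ee_rot: [2.151, 2.286, 0.003]
ft_force: [-0.8, 0.3, 0.1]
gripper_width: -0.0002
finger_force: 0.0
```

```bash
python3 -c "
from h import *
plan(.5906,-.0125,.074,1.631)"
```

```text
pos [ 0.5908 -0.0123  0.0855] yaw 1.6316 t 10.2 F [-0.8  0.3  0.1]
 turn deg [0.19 0.04 0.04]  shift after turn [-0.2 -0.2 11.5]  before turn [-0.2 -0.3 11.5]
```

Emit:
play_rows(travel=[[0, 0, 6], [0, 0, 5], [0, 0, 2], [0, 0, 0], [0, 0, 1], [0, 0, 0]], angular=[[0, 0, 0], [0, 0, 0], [0, 0, 0], [0, 0, 0], [0, 0, 0], [0, 0, 0]], gripper=[0, 0, 0, 0, 0, 0])

```text
time_s: 10.95
ee_pos: [0.5899, -0.012, 0.0701]
ee_rot: [2.152, 2.288, 0.0]
ft_force: [-0.4, -0.7, 3.4]
gripper_width: 0.0001
finger_force: 1.3
```

Emit:
play_rows(travel=[[0, 0, 1], [0, 0, 0]], angular=[[0, 0, 0], [0, 0, 0]], gripper=[0, 0])

```text
time_s: 11.2
ee_pos: [0.5902, -0.0121, 0.0701]
ee_rot: [2.152, 2.287, 0.001]
ft_force: [-2.2, 0.8, 5.7]
gripper_width: 0.0001
finger_force: 3.1
```

Emit:
play_rows(travel=[[0, 0, 2], [0, 0, 2], [0, 0, 0]], angular=[[0, 0, 0], [0, 0, 0], [0, 0, 0]], gripper=[0, 0, 0])

```text
time_s: 11.58
ee_pos: [0.592, -0.0123, 0.07]
ee_rot: [2.149, 2.284, 0.006]
ft_force: [-4.5, 0.7, 17.5]
gripper_width: -0.0003
finger_force: 8.9
```

Emit:
play_rows(travel=[[0, -3, 0], [0, -5, 0], [0, -6, 0], [0, -6, 0], [0, 0, 0]], angular=[[0, 0, 0], [0, 0, 0], [0, 0, 0], [0, 0, 0], [0, 0, 0]], gripper=[0, 0, 0, 0, 0])

```text
time_s: 12.2
ee_pos: [0.574, -0.0137, 0.07]
ee_rot: [2.146, 2.281, 0.012]
ft_force: [1.5, 0.1, 14.2]
gripper_width: -0.0003
finger_force: 6.9
```

```bash
cat > s.py <<'E'
from h import *
import sys
def wins(im):
    hsv=cv2.cvtColor(im,cv2.COLOR_BGR2HSV);m=cv2.inRange(hsv,(45,100,40),(80,255,255))
    n,_,s,c=cv2.connectedComponentsWithStats(m);return [c[i] for i in range(1,n) if s[i,4]>30]
im,C,st=snap(sys.argv[1],sys.argv[2]); O=np.array([.4607,-.0179]);a=.057;X=np.array([np.cos(a),np.sin(a)]);Y=np.array([-X[1],X[0]])
print("pos",st["ee_pos"].round(4),"yaw",yaw(st).round(4),"F",st["ft_force"].round(1),st["time_s"])
for c in wins(im):
    p=plane(c,C,.05)[:2];d=p-O
    if abs(d@Y)<.06 and d@X<.3: print("stage xy mm",(1000*d@X).round(1),(1000*d@Y).round(1),c.round(1),p.round(4))
E
python3 s.py wrist w3.png
```

```text
pos [ 0.574  -0.0137  0.07  ] yaw 1.6317 F [ 1.5  0.1 14.2] 12.2
stage xy mm 167.2 26.6 [370.2 187.3] [0.6261 0.0182]
stage xy mm 207.3 26.8 [454.2 187.1] [0.6661 0.0206]
stage xy mm 167.3 -2.5 [364.4 244.5] [ 0.6279 -0.0109]
stage xy mm 207.5 -2.2 [444.4 243.7] [ 0.668  -0.0083]
stage xy mm 172.0 -23.3 [369.3 281.9] [ 0.6337 -0.0314]
stage xy mm 207.7 -31.2 [435.3 294.6] [ 0.6698 -0.0373]
```

Emit:
play_rows(travel=[[0, -5, 0.7], [0, -6, 0], [0, -6, 0], [0, -6, 0], [0, -6, 0], [0, -6, 0], [0, -6, 0], [0, -6, 0], [0, -6, 0], [0, -6, 0], [0, -6, 0], [0, -5, 0], [0, 0, 0]], angular=[[0, 0, 0], [0, 0, 0], [0, 0, 0], [0, 0, 0], [0, 0, 0], [0, 0, 0], [0, 0, 0], [0, 0, 0], [0, 0, 0], [0, 0, 0], [0, 0, 0], [0, 0, 0], [0, 0, 0]], gripper=[0, 0, 0, 0, 0, 0, 0, 0, 0, 0, 0, 0, 0])

```text
time_s: 13.88
ee_pos: [0.5054, -0.0182, 0.07]
ee_rot: [2.144, 2.279, 0.014]
ft_force: [1.5, 0.1, 16.1]
gripper_width: -0.0003
finger_force: 8.2
```

```bash
python3 s.py wrist w4.png
```

```text
pos [ 0.5054 -0.0182  0.07  ] yaw 1.6317 F [ 1.5  0.1 16.1] 13.875
stage xy mm 98.6 25.9 [370.3 187.4] [0.5576 0.0136]
stage xy mm 138.6 26.1 [454.1 187. ] [0.5976 0.0161]
stage xy mm 98.7 -3.1 [364.4 244.4] [ 0.5594 -0.0154]
stage xy mm 138.8 -2.9 [444.2 243.5] [ 0.5995 -0.0129]
stage xy mm 139.0 -31.9 [435.1 294.4] [ 0.6013 -0.0418]
stage xy mm 103.4 -24.0 [369.5 281.8] [ 0.5653 -0.036 ]
```

Emit:
play_rows(travel=[[0.5, -4, 0], [0.5, -4, 0], [0.5, -2, 0], [0, -1.5, 0], [0, -1, 0], [0, -1, 0], [0, 0, 0]], angular=[[0, 0, 0], [0, 0, 0], [0, 0, 0], [0, 0, 0], [0, 0, 0], [0, 0, 0], [0, 0, 0]], gripper=[0, 0, 0, 0, 0, 0, 0])

```text
time_s: 14.8
ee_pos: [0.4926, -0.0176, 0.07]
ee_rot: [2.144, 2.278, 0.016]
ft_force: [4.1, 0.3, 15.9]
gripper_width: 0.0002
finger_force: 7.7
```

```bash
python3 s.py wrist w5.png
```

```text
pos [ 0.4926 -0.0176  0.07  ] yaw 1.6316 F [ 4.1  0.3 15.9] 14.8
stage xy mm 85.9 27.0 [370.4 187.8] [0.5449 0.014 ]
stage xy mm 126.0 27.2 [454.1 187.5] [0.585  0.0164]
stage xy mm 126.1 -1.8 [444.  243.9] [ 0.5867 -0.0125]
stage xy mm 86.0 -2.0 [364.4 244.7] [ 0.5466 -0.015 ]
stage xy mm 126.2 -30.8 [434.9 294.7] [ 0.5885 -0.0414]
```

Emit:
play_rows(travel=[[0, -1, 0], [0, -1, 0], [0, -1, 0], [0, 0, 0]], angular=[[0, 0, 0], [0, 0, 0], [0, 0, 0], [0, 0, 0]], gripper=[0, 0, 0, 0])

```text
time_s: 15.35
ee_pos: [0.4902, -0.0177, 0.07]
ee_rot: [2.143, 2.277, 0.018]
ft_force: [6.2, -0.1, 12.9]
gripper_width: -0.0002
finger_force: 7.0
```

```bash
python3 s.py wrist w6.png
```

```text
pos [ 0.4902 -0.0177  0.07  ] yaw 1.6316 F [ 6.2 -0.1 12.9] 15.35
stage xy mm 85.8 27.0 [374.9 187.8] [0.5448 0.014 ]
stage xy mm 125.8 27.1 [458.1 187.6] [0.5848 0.0163]
stage xy mm 125.9 -1.9 [448.  243.8] [ 0.5866 -0.0126]
stage xy mm 85.8 -2.0 [368.6 244.6] [ 0.5465 -0.015 ]
stage xy mm 90.0 -23.2 [372.3 282.5] [ 0.5519 -0.0359]
stage xy mm 125.9 -31.0 [438.3 294.7] [ 0.5882 -0.0417]
```

Emit:
play_rows(travel=[[0, 0, -10], [0, 0, -50], [0, 0, -60], [0, 0, -60], [0, 0, 0], [0, 0, 0]], angular=[[0, 0, 0], [0, 0, 0], [0, 0, 0], [0, 0, 0], [0, 0, 0], [0, 0, 0]], gripper=[0, 0, 0, 0, 0, 0])

```text
time_s: 16.15
ee_pos: [0.4827, -0.0169, 0.243]
ee_rot: [-2.152, -2.287, 0.002]
ft_force: [0.2, 0.6, -0.4]
gripper_width: -0.0001
finger_force: 0.0
```

```bash
python3 s.py wrist w7.png
python3 - <<'E'
from h import *
st=r.get_state();C=cam("wrist",st);im=cv2.imread("pics/w7.png")
c=proj(np.array([.462,-.018,.05]),C);x,y=int(c[0])-30,int(c[1])-55;print(x,y)
cv2.imwrite("pics/c7.png",cv2.convertScaleAbs(cv2.resize(im[y:y+100,x:x+100],None,fx=6,fy=6,interpolation=cv2.INTER_CUBIC),alpha=1.5))
E
```

```text
pos [ 0.4827 -0.0169  0.243 ] yaw 1.6318 F [ 0.2  0.6 -0.4] 16.15
stage xy mm 85.9 27.1 [320.5 144. ] [0.5449 0.014 ]
stage xy mm 125.8 27.0 [360.6 144.3] [0.5848 0.0162]
stage xy mm 85.8 -2.0 [318.7 172.6] [ 0.5464 -0.015 ]
stage xy mm 125.9 -2.0 [358.1 172.9] [ 0.5865 -0.0127]
stage xy mm 85.8 -31.0 [317.1 199.9] [ 0.5481 -0.044 ]
stage xy mm 125.8 -30.9 [355.5 200. ] [ 0.5881 -0.0416]
206 115
```

View pics/c7.png

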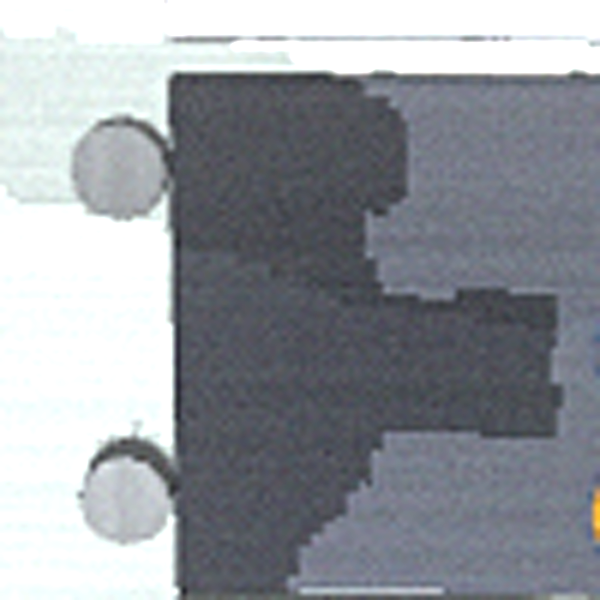

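Both pins touch the front edge, at about (170,165) and (177,490) in the crop. The window rows read yaw 0.056 and stage x 85.85, where home is 86, so the plate is home and square. I fetch the weight.

Emit:
play_rows(travel=[[0, 0, 0], [-26.5, -47, 0], [-26.5, -47, 0], [-26.6, -46.8, 0], [0, 0, 0], [0, 0, 50], [0, 0, 50], [0, 0, 50], [0, 0, 20], [0, 0, 15], [0, 0, 0], [0, 0, 0]], angular=[[0, 0, 1.9], [0, 0, 0], [0, 0, 0], [0, 0, 0], [0, 0, 0], [0, 0, 0], [0, 0, 0], [0, 0, 0], [0, 0, 0], [0, 0, 0], [0, 0, 0], [0, 0, 0]], gripper=[60, 60, 60, 60, 60, 60, 60, 60, 60, 60, 60, 60])

```text
time_s: 17.7
ee_pos: [0.3458, -0.1007, 0.0599]
ee_rot: [2.189, 2.251, 0.001]
ft_force: [0.3, 1.1, -0.8]
gripper_width: 0.0603
finger_force: 0.0
```

```bash
python3 -c "
from h import *
plan(.3442,-.1004,.0577,1.5988)"
```

```text
pos [ 0.3458 -0.1007  0.0599] yaw 1.5988 t 17.7 F [ 0.3  1.1 -0.8]
 turn deg [ 0.1   0.05 -0.  ]  shift after turn [ 0.4 -1.6  2.2]  before turn [ 0.4 -1.6  2.2]
```

Emit:
play_rows(travel=[[0.4, -1.6, 2.2], [0, 0, 0], [0, 0, 0], [0, 0, 0], [0, 0, 0], [0, 0, 0], [0, 0, 0], [0, 0, 0], [0, 0, -10], [0, 0, -40], [0, 0, -50], [0, 0, 0], [0, 0, 0]], angular=[[0, 0, 0], [0, 0, 0], [0, 0, 0], [0, 0, 0], [0, 0, 0], [0, 0, 0], [0, 0, 0], [0, 0, 0], [0, 0, 0], [0, 0, 0], [0, 0, 0], [0, 0, 0], [0, 0, 0]], gripper=[60, 0, 0, 0, 0, 0, 0, 0, 0, 0, 0, 0, 0])

```text
time_s: 19.32
ee_pos: [0.3417, -0.0995, 0.1545]
ee_rot: [-2.187, -2.249, 0.003]
ft_force: [-0.6, -0.7, -6.8]
gripper_width: 0.0132
finger_force: 61.4
```

```bash
python3 -c "
from h import *
plan(.4936,-.0175,.15,1.627)"
```

```text
pos [ 0.3417 -0.0995  0.1545] yaw 1.5986 t 19.325 F [-0.6 -0.7 -6.8]
 turn deg [-0.24 -0.11 -1.63]  shift after turn [ 73.3 156.3   4.5]  before turn [ 77.7 154.2   4. ]
```

Emit:
play_rows(travel=[[0, 0, 0], [36.6, 0, 0], [36.7, 0, 0], [0, 39, 0], [0, 39, 0], [0, 39, 0], [0, 39, 0], [0, 0, 20], [0, 0, 0], [0, 0, 0]], angular=[[0, 0, -1.6], [0, 0, 0], [0, 0, 0], [0, 0, 0], [0, 0, 0], [0, 0, 0], [0, 0, 0], [0, 0, 0], [0, 0, 0], [0, 0, 0]], gripper=[0, 0, 0, 0, 0, 0, 0, 0, 0, 0])

```text
time_s: 20.58
ee_pos: [0.494, -0.0182, 0.1357]
ee_rot: [-2.157, -2.281, 0.002]
ft_force: [-0.5, 1.1, -6.0]
gripper_width: 0.0129
finger_force: 61.6
```

```bash
python3 s.py wrist w8.png; python3 -c "
from h import *
plan(.4936,-.0175,.1057,1.627)"
```

```text
pos [ 0.494  -0.0182  0.1357] yaw 1.6268 F [-0.5  1.1 -6. ] 20.575
stage xy mm 85.8 27.0 [334.8 161.1] [0.5448 0.014 ]
stage xy mm 125.8 27.0 [394.8 161.3] [0.5848 0.0162]
stage xy mm 85.8 -2.0 [332.  202.9] [ 0.5464 -0.0151]
stage xy mm 126.0 -2.0 [390.2 202.8] [ 0.5866 -0.0127]
stage xy mm 85.9 -31.0 [329.5 241.6] [ 0.5482 -0.044 ]
stage xy mm 125.9 -31.0 [385.5 241.5] [ 0.5882 -0.0417]
pos [ 0.4945 -0.0183  0.1366] yaw 1.6267 t 20.625 F [-0.3  0.2 -6.1]
 turn deg [-0.02  0.   -0.02]  shift after turn [ 0.8 -0.9 30.9]  before turn [ 0.8 -0.9 30.9]
```

View pics/w8.png

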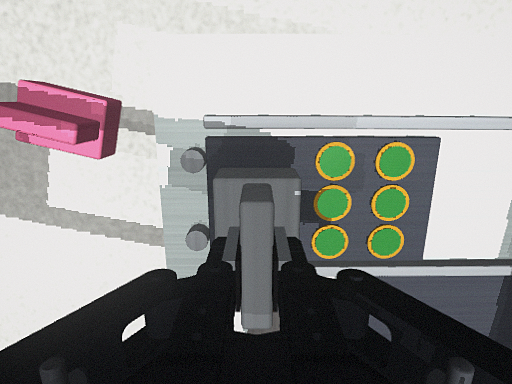

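The weight is held upright and square over the margin, clear of the windows. I lower it.

Emit:
play_rows(travel=[[0.8, -0.9, 12], [0, 0, 10], [0, 0, 6], [0, 0, 2], [0, 0, 0], [0, 0, 0]], angular=[[0, 0, 0], [0, 0, 0], [0, 0, 0], [0, 0, 0], [0, 0, 0], [0, 0, 0]], gripper=[0, 0, 0, 0, 0, 0])

```text
time_s: 21.38
ee_pos: [0.4943, -0.0175, 0.1071]
ee_rot: [2.158, 2.282, 0.001]
ft_force: [-1.4, 0.7, -6.5]
gripper_width: 0.0129
finger_force: 61.6
```

```bash
python3 -c "
from h import *
plan(.4936,-.0175,.1053,1.627)"
```

```text
pos [ 0.4943 -0.0175  0.1071] yaw 1.6266 t 21.375 F [-1.4  0.7 -6.5]
 turn deg [ 0.05  0.02 -0.02]  shift after turn [ 0.1 -0.6  1.8]  before turn [ 0.1 -0.7  1.8]
```

Emit:
play_rows(travel=[[0, -0.6, 1], [0, 0, 0.5], [0, 0, 0]], angular=[[0, 0, 0], [0, 0, 0], [0, 0, 0]], gripper=[0, 0, 0])

```text
time_s: 21.75
ee_pos: [0.4933, -0.0175, 0.1052]
ee_rot: [2.159, 2.282, -0.0]
ft_force: [-0.5, -0.6, -6.6]
gripper_width: 0.0129
finger_force: 61.6
```

Emit:
play_rows(travel=[[0, 0, 0.5], [0, 0, 0]], angular=[[0, 0, 0], [0, 0, 0]], gripper=[0, 0])

```text
time_s: 22.0
ee_pos: [0.4934, -0.0175, 0.1051]
ee_rot: [2.158, 2.282, 0.0]
ft_force: [-1.1, -0.7, -4.1]
gripper_width: 0.0132
finger_force: 62.1
```

Contact: the carried load is easing off. I release and rise straight up.

Emit:
play_rows(travel=[[0, 0, 0.4], [0, 0, 0], [0, 0, 0], [0, 0, 0], [0, 0, 0], [0, 0, 0], [0, 0, -15], [0, 0, -45], [0, 0, -50], [0, 0, -50], [0, 0, 0], [0, 0, 0]], angular=[[0, 0, 0], [0, 0, 0], [0, 0, 0], [0, 0, 0], [0, 0, 0], [0, 0, 0], [0, 0, 0], [0, 0, 0], [0, 0, 0], [0, 0, 0], [0, 0, 0], [0, 0, 0]], gripper=[0, 0, 60, 60, 60, 60, 60, 60, 60, 60, 60, 60])

```text
time_s: 23.5
ee_pos: [0.4933, -0.0175, 0.2648]
ee_rot: [2.158, 2.282, 0.001]
ft_force: [0.4, 0.3, -0.8]
gripper_width: 0.0601
finger_force: 0.0
```

```bash
python3 s.py wrist w9.png
python3 - <<'E'
from h import *
st=r.get_state();C=cam("wrist",st);im=cv2.imread("pics/w9.png")
c=proj(np.array([.5,-.018,.06]),C);x,y=int(c[0])-60,int(c[1])-50;print(x,y)
cv2.imwrite("pics/c9.png",cv2.convertScaleAbs(cv2.resize(im[y:y+100,x:x+130],None,fx=6,fy=6,interpolation=cv2.INTER_CUBIC),alpha=1.5))
import pickle;pickle.dump(C,open("w9.pkl","wb"))
E
```

```text
pos [ 0.4933 -0.0175  0.2648] yaw 1.6266 F [ 0.4  0.3 -0.8] 23.5
stage xy mm 85.9 27.0 [306.  139.8] [0.5449 0.014 ]
stage xy mm 125.8 27.0 [343.6 139.9] [0.5847 0.0162]
stage xy mm 85.8 -2.1 [304.8 166.9] [ 0.5465 -0.0151]
stage xy mm 125.9 -2.0 [341.8 166.8] [ 0.5865 -0.0127]
stage xy mm 85.8 -31.0 [303.8 192.6] [ 0.5482 -0.0439]
stage xy mm 125.8 -30.9 [339.8 192.5] [ 0.5881 -0.0416]
202 119
```

View pics/c9.png

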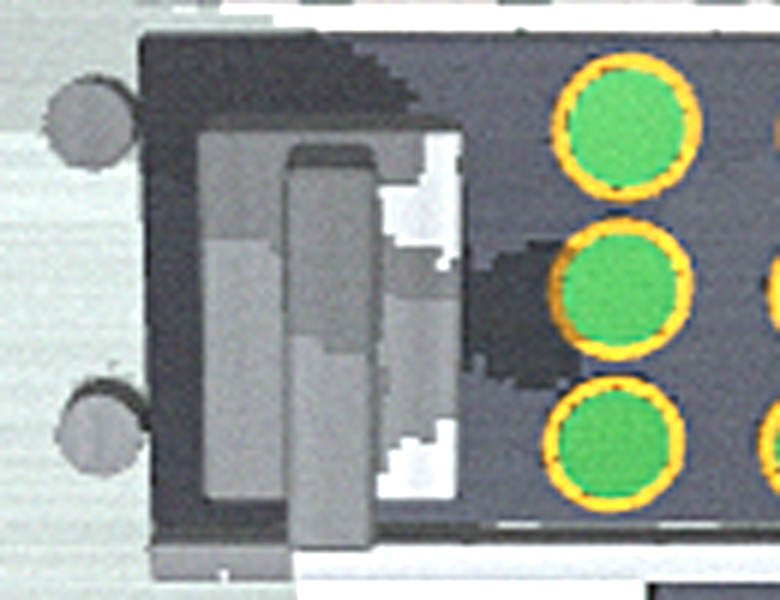

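The weight stands upright and square on the margin (foot top (200,131)–(456,498)), and both pins touch the plate. A numeric check comes before handing in.

Run:
```python
from h import *
import pickle
C=pickle.load(open("w9.pkl","rb"));A=lambda c:((c[0]+.5)/6-.5+202,(c[1]+.5)/6-.5+119)
a=.0562;X=np.array([np.cos(a),np.sin(a)]);Y=np.array([-X[1],X[0]])
W=np.array([.5665,-.01385]);O=W-.028*X   # mean of the windows is plate x=28
for z,q in ((.076,[(200,131),(462,131),(205,498),(456,498)]),(.108,[(288,168),(374,168),(288,548),(373,548)])):
    p=np.array([plane(A(c),C,z)[:2] for c in q]);d=p[0]+p[1]-p[2]-p[3];m=p.mean(0)-O
    print("plate frame mm",m@X*1000,m@Y*1000,"yaw rel",np.arctan2(-d[0],d[1])-a)
print(r.get_state()["time_s"])
```

```text
plate frame mm -45.02449725505131 0.5049422911390443 yaw rel -0.0005061547551541701
plate frame mm -45.00167036728811 0.684729679617865 yaw rel -0.00045030134000918765
23.55
```

```bash
python3 -c "
from h import *
print(r.job_done())"
```

```text
the job is handed in; nothing more can be done
None
```

The job is handed in at about 24 s. The plate is home against both stop pins, and the weight stands upright and square on its margin, released, within about 1 mm of the target.

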